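# Unlock the scanning stage and bring it to its stop

### The job

Free the microscope's scanning stage for measuring: pull up the spring plunger knob of its lock and twist it clockwise into the rest notch so that it stays up by itself, then push the carriage by its upright black grip until it rests against the micrometer stop. How far the knob has to come up differs from stage to stage, so feel for the ends of its travel and press neither the lock's cross pin nor the micrometer harder than 20 N. Do not touch the microscope or the glass coupon, and leave the other things on the bench where they are.

Things in the scene. Friction and masses are not known exactly. Their poses are not given: they have to be found in the camera images.
- stage: grey base plate 200 x 430 x 12 mm, fixed to the bench, with a guide rail along its y axis; it stands anywhere and turned. Origin: on the bench, 5 mm off the plate's middle in x and 10 mm in y; z up; +y is the way the carriage is pushed. The lock's aluminium bracket stands on it at x = -52, y = -110 mm, top 58 mm high, with a steel jam nut 31 mm across up to 65 mm.
- knob_center (a point): centre of the lock's round black ribbed knob (upright cylinder, diameter 30 mm, 25 mm high, red ring at its foot, white bar on its top). The vertical axis lies at x = -45, y = -110 mm of the stage. Locked, the centre is 116 mm above the bench and the knob's underside 103.5 mm. Under it a 9 mm stem goes down into a brass sleeve, diameter 23 mm, whose top is 92 to 103 mm above the bench.
- lock_lift (a joint): height of the knob above its locked position, m: 0 locked. A spring pulls it down with 6 N at 0 and 0.2 N more per mm; grease slows it (60 N per m/s). Knob, stem and cross pin move as one.
- lock_twist (a joint): turn of the knob, rad, clockwise seen from above positive: 0 locked (about 0.1 of free play each way). The knob is held from turning until it has been lifted clear of the slot; then it turns with little friction (0.02 N m) to the rest notch, where the pin can sit from 1.05 to 1.39 (middle 1.22); at 1.39 the slot ends hard. Turn it back and it drops into its locked place again.
- cross_pin: steel pin, diameter 4, 29 mm long, through the stem 41 mm below the knob's centre, in J-slots of the brass sleeve. The sleeve's screw-in depth is not measured: the pin clears the upright slot at a lift of 9.5 to 19.5 mm; exactly 2 mm higher it meets the slot's hard top. The rest notch is 3.5 mm deep (parked lift 6 to 16 mm). It bends if it bears on the sleeve with over 20 N. Origin: its middle.
- lock_bolt: steel bolt, diameter 8 mm, at the foot of the stem; locked, it stands 5 mm deep in a hole of the carriage plate with 1 mm of play and stops the carriage. Lifted 5 mm it is clear. Must not be sheared with more than 20 N. Origin: on the axis, 75 mm above the bench when locked; the tip lies 40 mm below the origin.
- carriage (a joint): travel of the blue carriage along the stage's +y, m: 0 at the start, where the lock holds it; it meets the micrometer's spindle at 0.070 to 0.095. Sliding friction 1.5 N, mass about 0.7 kg; it stays where it is left.
- carriage_grip (a point): on the upright black grip of the carriage, 9 mm below its top. The grip is 12 mm thick along the stage's y, 26 mm wide along x and its top is 104 mm above the bench; it can be pushed from its -y side or pinched across the 12 mm. At the start it lies at x = 40, y = -155 mm of the stage; below it the carriage plate's top is 40 mm above the bench.
- spindle_tip (a point): middle of the face of the micrometer stop's spindle (diameter 7 mm, 35 mm above the bench), which points to the stage's -y. The micrometer is clamped at a different place along y each time.
- anvil_face (a point): middle of the face of the carriage's steel anvil (diameter 13 mm), which meets the spindle's tip.
- anvil: the carriage's steel anvil; its face lies 5 mm from its origin along +y. It must not press on the spindle with more than 20 N.
- coupon: glass coupon 60 x 50 x 3 mm in its fences on the carriage, origin under its middle. Not to be touched.
- microscope: white and aluminium video microscope over the rail, 248 mm high with its knobs 275 mm. Same frame as the stage; head and column lie within x -35 to 108 mm, y 19 to 81 mm (read-out to 100 mm), its lens 67 mm above the bench. Not to be touched.
- setting_ring: loose steel ring, diameter 36 mm, 12 mm high, on the base plate.
- gauge_block: loose steel block 9 x 35 x 30 mm on the base plate.
- loupe: loose black loupe, diameter 38 mm, 40 mm high, on the bench.
- tape_roll: loose yellow tape roll, diameter 90 mm, 18 mm high, on the bench.
- screwdriver: loose screwdriver 160 mm long on the bench.
- mouse: loose black computer mouse 100 x 58 x 31 mm on the bench.
- coupon_tray: loose grey divided tray 110 x 150 x 30 mm on the bench.
- cleaner: loose white bottle, diameter 56 mm, 130 mm high, on the bench.

How it is judged:
By the outcome, as a careful person would: the job done as asked, in the order asked, and still so for the second after the job is handed in, with the robot touching nothing.
It also fails if it takes over 67 s, if anything falls off the work surface, if the arm or the gripper's body presses on something with over 40 N, if the wrist force passes 120 N, or if a joint passes its speed limit or range.

### The arm

A 6-joint arm with a two-finger parallel gripper is mounted at the origin on the work surface. World frame = base frame: x ahead of the robot, y to its left, z up, the work surface at z = 0. Lengths are in m, angles in rad, forces in N, time in s.
With the tool pointing down it reaches from about 0.25 to 0.725 m from the base axis. Payload 4 kg.
Tool frame: the origin (TCP) lies midway between the tips of the shut fingers; the grasp point (between the pads) lies 19 mm behind it; z points along the fingers, y is the line along which they close (so a half turn about z gives the same grasp; the last joint's range is limited). The gripper opens to 85 mm and grips with 20 to 120 N. Pads are 22 mm wide; open, the fingers measure 114 mm over their backs; the gripper's body (76 mm by 85 mm) begins 54 mm behind the grasp point. The pads swing forward as they close: fully open they stand 13 mm farther back than shut.
Start: joints at [-1.206, 0.241, 0.005, 1.335, 0, 1.571], TCP at [0.178, -0.467, 0.231] pointing down, gripper open.
Joint ranges: [-2.72, 2.72], [-1.05, 1.87], [-1.09, 1.28], [-1.99, 2.15], [-1.42, 1.44], [-3.14, 3.14]. Speed limits (rad/s): [2.79, 2.79, 3.14, 3.14, 3.14, 3.14].

### API

Orientations are given as a unit quaternion [x, y, z, w].
In Python, from workcell import bot gives the robot as it stands.
- The arm moves only by the tool move_arm, never from a script. Its argument "motion" is a list of rows, each an object of numbers: "x", "y", "z": the shift along the tool's x, y, z in cm; "yaw": the turn about the tool's z in degrees. A call has 1 to 20 rows; each row is the pose to reach, as a shift and turn from the pose commanded when the call began, along the tool's axes at that moment; what a row does not reach only later rows make up. A row lasts 1/8 s, in which the tool goes at most 62.5 mm and 10.7 degrees, less where a joint would pass 70% of its speed; a pose out of reach is approached as far as the arm can. A call with a gripper value outside its range is refused whole. "gripper" is the opening, from -1 (shut) to 1 (fully open), set as the call begins (left out, the last holds). The fingers move at their own pace and stop on an object; the grip force is fixed at half the most. Time passes only in rows, so rows that repeat a pose let the fingers close. It gives the time, the measured TCP pose, the force, the opening and the grip force at its end, in the units of the state.
- bot.get_obs(): the state, without advancing time (a new reading comes with each control period).
- bot.camera(name): name is "side" or "top"; returns the picture (420x560x3 uint8, blue, green, red); there is no depth.
- bot.camera_model(name): a dict with "K" (3x3 intrinsics, pixels), "world_from_camera" (4x4, takes a point from camera to world coordinates). Camera axes: x right, y down, z forward; pixel columns grow to the right and rows downward; lengths in m; the calibration is good to about 2 mm. A picture is of the moment at which its call begins. camera_model takes no time and is no camera call.
- bot.job_done(): hands the job in; it is judged then, once.
Trained networks look in the newest picture that a camera, given by its name, has taken for a name from the list of things; names that differ only in an ending like _2 or _b are one class to them, and where a whole thing is asked for, a point or a joint stands for the part that bears it (a point fixed in the world has none). Each returns a list of dicts, best first, with "score" (0 to 1); they miss things now and then, are a little off and sometimes report something else, mostly with a low value. They report only what shows in the picture. A call takes as long as a camera call.
- bot.cut_out(camera, name): "mask" (420x560 bool, what is visible of it) and "centre" ([row, column] in pixels, amid what is visible of it).
The state is a dict: "clock": time; "joint_pos": joint angles; "joint_vel": joint speeds; "tau": joint torques, N m; "eef_pos": TCP position; "tool_rot": TCP orientation; "ft_force": force on the tool from outside, world axes, zero at the start; "ft_torque": the same for the moment, N m; "grip_width": finger opening in m; "grasp_force": force on a finger pad.
Only numpy, scipy, OpenCV 4.12 (cv2) and the standard library are available. Lean on these libraries where they do the work, as an engineer would, in place of code of your own. Each camera call takes 0.05 s, during which the arm holds its last target. There are 200 camera calls.

## Working session

There is one attempt and no reset: what is moved stays moved. The work goes in short steps, Python scripts to look and compute and a tool call to move; the robot and the scene stay as the last step left them, time stands still between calls to the robot, and variables do not carry over. Pictures are saved under pics/ and viewed, at most 10 in all, crops included, and the job is handed in when it is done.

Besides the shell and the picture viewer there is one more tool, called after "Request:" as name([rows], argument=value, ...), one row to a line, values as JSON. move_arm: Moves the arm, as the interface text tells. Its arguments: {"type":"object","properties":{"motion":{"type":"array"},"gripper":{"type":"number"}},"required":["motion"]}

```bash
mkdir -p pics; cat > h.py <<'E'
import numpy as np, cv2
from workcell import bot
def ray(cam,rc):
    m=bot.camera_model(cam);K=np.array(m["K"]);T=np.array(m["world_from_camera"])
    d=T[:3,:3]@np.linalg.solve(K,[rc[1],rc[0],1.]);return T[:3,3],d
def at_z(cam,rc,z):
    o,d=ray(cam,rc);return o+d*(z-o[2])/d[2]
def proj(cam,p):
    m=bot.camera_model(cam);K=np.array(m["K"]);T=np.linalg.inv(np.array(m["world_from_camera"]))
    q=K@(T[:3,:3]@np.array(p)+T[:3,3]);return q[1]/q[2],q[0]/q[2]
E
python3 - <<'E'
from h import *
for c in("top","side"):
    cv2.imwrite(f"pics/{c}0.png",bot.camera(c)); print(c,np.round(bot.camera_model(c)["world_from_camera"],2).tolist())
    for n,z in(("knob_center",.116),("carriage_grip",.095),("stage",.012),("microscope",.2),("lock_lift",.116),("spindle_tip",.035),("anvil",.035),("setting_ring",.018),("gauge_block",.027)):
        for r in bot.cut_out(c,n)[:2]:
            print(n,round(r["score"],2),np.round(r["centre"]),r["mask"].sum(),np.round(at_z(c,r["centre"],z),3))
print(bot.get_obs())
E
```

```text
top [[-0.0, -0.99, 0.12, 0.43], [-1.0, 0.01, 0.02, -0.0], [-0.02, -0.12, -0.99, 1.3], [0.0, 0.0, 0.0, 1.0]]
carriage_grip 0.91 [228. 274.] 1703 [0.521 0.051 0.095]
carriage_grip 0.27 [171. 418.] 1627 [ 0.696 -0.395  0.095]
stage 0.63 [225. 258.] 6710 [0.536 0.108 0.012]
stage 0.59 [247. 279.] 72 [0.466 0.041 0.012]
microscope 0.92 [199. 232.] 1591 [0.595 0.167 0.2  ]
side [[-0.3, -0.72, 0.62, -0.01], [-0.95, 0.24, -0.19, 0.22], [-0.01, -0.65, -0.76, 0.82], [0.0, 0.0, 0.0, 1.0]]
knob_center 0.64 [242. 296.] 229 [0.46  0.048 0.116]
carriage_grip 0.84 [244. 282.] 2295 [0.478 0.076 0.095]
stage 0.73 [257. 257.] 10330 [0.516 0.13  0.012]
stage 0.57 [244. 286.] 2268 [0.53  0.052 0.012]
microscope 0.91 [200. 229.] 3159 [0.554 0.169 0.2  ]
lock_lift 0.75 [241. 303.] 174 [0.458 0.033 0.116]
spindle_tip 0.59 [248. 206.] 290 [0.566 0.246 0.035]
anvil 0.54 [241. 303.] 213 [0.511 0.012 0.035]
setting_ring 0.5 [223. 278.] 60 [0.599 0.052 0.018]
gauge_block 0.5 [240. 300.] 162 [0.522 0.016 0.027]
{'clock': 1.0, 'joint_pos': array([-1.20600749e+00,  2.40575289e-01,  5.00731973e-03,  1.33520645e+00,
       -2.05804471e-05,  1.57084096e+00]), 'joint_vel': array([-1.40631820e-04,  4.28433851e-05,  7.57613500e-04, -3.98037543e-04,
        8.66230334e-04, -3.68960957e-05]), 'tau': array([-1.57676354e-04, -3.72214472e+01,  2.52697742e+01,  1.23737387e-03,
       -2.05693851e-05, -2.44749160e-06]), 'eef_pos': array([ 0.17837042, -0.46710241,  0.23132162]), 'tool_rot': array([ 9.83416249e-01,  1.81362846e-01, -8.13221834e-06,  1.26397385e-05]), 'ft_force': array([ 0.15041331, -0.05387479, -0.31764172]), 'ft_torque': array([0.02237756, 0.00053092, 0.01447516]), 'grasp_force': 0.0, 'grip_width': 0.08559763547158884}
```

```bash
python3 - <<'E'
from h import *
a=cv2.imread("pics/top0.png")[140:310,160:400];b=cv2.imread("pics/side0.png")[130:340,140:400]
cv2.imwrite("pics/ca.png",cv2.resize(a,None,fx=3.3,fy=3.3,interpolation=cv2.INTER_CUBIC))
cv2.imwrite("pics/cb.png",cv2.resize(b,None,fx=2.8,fy=2.8,interpolation=cv2.INTER_CUBIC))
E
```

```text
(no output)
```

View pics/ca.png

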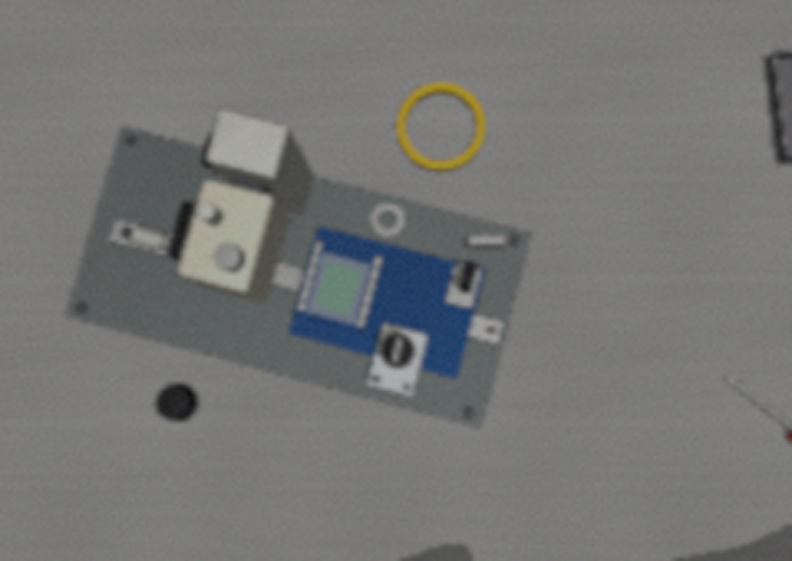

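View pics/cb.png

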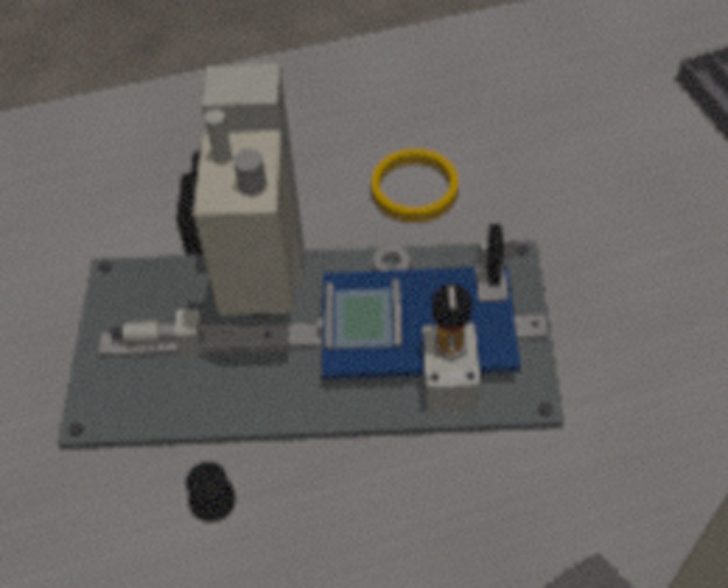

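The top crop shows the knob with its white bar at (397,350), i.e. full picture row 246, col 280. The grip is at (466,277), and the plate corners are at (123,126), (533,232), (482,428) and (67,316). The side crop shows the knob's top at about (452,298) and the grip's top at (496,228).

```bash
python3 - <<'E'
from h import *
from scipy.optimize import least_squares
T=lambda u,v:(140+v/3.3,160+u/3.3); S=lambda u,v:(130+v/2.8,140+u/2.8)
def tri(a,b):
    (o1,d1),(o2,d2)=ray("top",a),ray("side",b)
    s=np.linalg.lstsq(np.c_[d1,-d2],o2-o1,rcond=None)[0];p,q=o1+d1*s[0],o2+d2*s[1];return (p+q)/2,np.linalg.norm(p-q)
kt=T(397,348);gt=T(467,269)
print("knob tri",tri(kt,S(452,298)),"z.1285",at_z("top",kt,.1285))
print("grip tri",tri(gt,S(496,227)),at_z("top",gt,.104))
C=[(123,126),(533,232),(482,428),(67,316)]
P=np.array([at_z("top",T(*c),.012)for c in C]);print(P.round(3).tolist())
CS=[(93,260),(538,242),(562,424),(62,444)]
Q=np.array([at_z("side",S(*c),.012)for c in CS]);print(Q.round(3).tolist())
# model: local coords
L=np.array([[.1,.215],[.1,-.215],[-.1,-.215],[-.1,.215]])
def R(t):return np.array([[np.cos(t),-np.sin(t)],[np.sin(t),np.cos(t)]])
for sx in(-1,1):
  for sy in(-1,1):
    off=np.array([sx*.005,sy*.01])
    K=at_z("top",kt,.1285)[:2];G=at_z("top",gt,.104)[:2];KS=at_z("side",S(452,298),.1285)[:2];GS=at_z("side",S(496,227),.104)[:2]
    ml=np.r_[L+off,L+off,[[-.045,-.11],[.04,-.155]]*2];me=np.r_[P[:,:2],Q[:,:2],[K,G,KS,GS]]
    f=lambda v:((ml@R(v[2]).T+v[:2]-me)*np.r_[[1]*8,[2]*4][:,None]).ravel()
    r=least_squares(f,[.5,.1,-.25]);print(sx,sy,r.cost*1e6,r.x.round(4),(R(r.x[2])@[-.045,-.11]+r.x[:2]).round(4),(R(r.x[2])@[.04,-.155]+r.x[:2]).round(4))
E
```

```text
knob tri (array([0.46644666, 0.0326648 , 0.12157448]), np.float64(0.0006433773151930321)) z.1285 [0.46608244 0.03217778 0.1285    ]
grip tri (array([ 0.53924475, -0.03250779,  0.10383571]), np.float64(0.0010662948374751187)) [ 0.53945734 -0.0320215   0.104     ]
[[0.696, 0.313, 0.012], [0.585, -0.101, 0.012], [0.392, -0.048, 0.012], [0.503, 0.365, 0.012]]
[[0.691, 0.317, 0.012], [0.579, -0.097, 0.012], [0.388, -0.041, 0.012], [0.5, 0.366, 0.012]]
-1 -1 1018.8794868837202 [ 0.5426  0.1326 -0.2701] [0.4699 0.0386] [ 0.5398 -0.0275]
-1 1 243.3275600480055 [ 0.5409  0.1261 -0.2707] [0.4681 0.0322] [ 0.538  -0.0339]
1 -1 943.3437611407257 [ 0.5383  0.1338 -0.2572] [0.4668 0.0388] [ 0.5375 -0.0263]
1 1 173.05860387428828 [ 0.5367  0.1273 -0.2581] [0.4651 0.0324] [ 0.5358 -0.0328]
```

Stage yaw is about −0.262 rad. The knob sits near (0.466, 0.0325), and the two cameras and the plate model agree to about 2 mm. I'll move above it, with the wrist turned so there is room for a clockwise twist.

Request:
move_arm([
  {"x": 3.7, "y": -3, "z": 0.2, "yaw": -6},
  {"x": 7.4, "y": -6, "z": 0.5, "yaw": -12},
  {"x": 11.2, "y": -9.1, "z": 0.7, "yaw": -18},
  {"x": 14.9, "y": -12.1, "z": 1, "yaw": -24},
  {"x": 18.6, "y": -15.1, "z": 1.2, "yaw": -30},
  {"x": 22.3, "y": -18.2, "z": 1.5, "yaw": -36},
  {"x": 26, "y": -21.2, "z": 1.7, "yaw": -42},
  {"x": 29.8, "y": -24.2, "z": 2, "yaw": -48},
  {"x": 33.5, "y": -27.3, "z": 2.2, "yaw": -54},
  {"x": 37.2, "y": -30.3, "z": 2.5, "yaw": -60},
  {"x": 41, "y": -33.4, "z": 2.7, "yaw": -66},
  {"x": 44.7, "y": -36.4, "z": 3, "yaw": -73},
  {"x": 44.7, "y": -36.4, "z": 3, "yaw": -73},
  {"x": 44.7, "y": -36.4, "z": 3, "yaw": -73},
])

```text
clock: 2.75
eef_pos: [0.4656, 0.0322, 0.2011]
tool_rot: [0.683, 0.731, -0.001, -0.0]
ft_force: [-0.1, -0.4, 0.6]
grip_width: 0.0854
grasp_force: 0.0
```

```bash
python3 - <<'E'
from h import *
o=bot.get_obs();print(o["clock"],o["joint_pos"].round(3),o["eef_pos"].round(4),o["tool_rot"].round(3),o["ft_force"].round(2))
a=np.hstack([cv2.resize(bot.camera(c)[s],(400,400),interpolation=cv2.INTER_CUBIC) for c,s in(("side",np.s_[180:310,240:370]),("top",np.s_[180:310,220:350]))])
cv2.imwrite("pics/p1.png",a)
E
```

```text
2.75 [ 0.069  0.192 -0.137  1.243 -0.     1.572] [0.4656 0.0322 0.2011] [ 0.683  0.731 -0.001 -0.   ] [-0.11 -0.38  0.56]
```

View pics/p1.png

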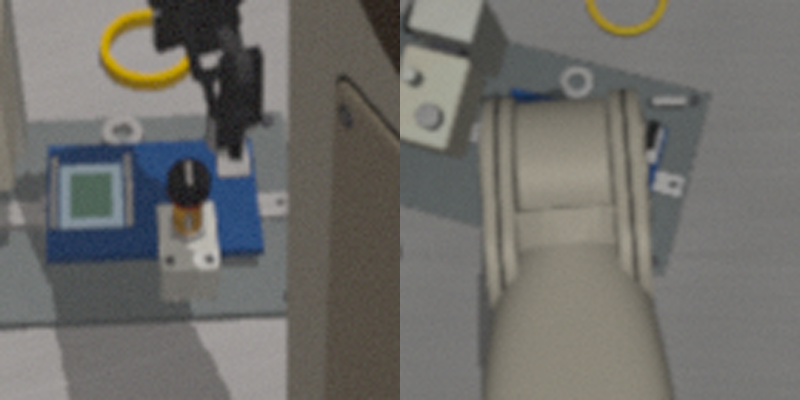

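The side view shows the knob at (188,180) in the crop with the gripper above it, and nothing stands between them. The top view is covered by the arm. I'll check the finger positions by projection and run the network once more on the knob.

```bash
python3 - <<'E'
from h import *
R=lambda p:tuple(np.round([(p[1]-240)*400/130,(p[0]-180)*400/130]))
e=np.array([.4656,.0322])
for s in(-.043,.043):
    print("tip",R(proj("side",[e[0]+s,e[1]+s*.07,.214])))
for k in([.4656,.0325],[.467,.0325],[.4656,.036]):print(R(proj("side",[*k,.1285])),R(proj("side",[*k,.1035])))
E
```

```text
tip (np.float64(220.0), np.float64(140.0))
tip (np.float64(169.0), np.float64(49.0))
(np.float64(190.0), np.float64(169.0)) (np.float64(190.0), np.float64(189.0))
(np.float64(190.0), np.float64(167.0)) (np.float64(189.0), np.float64(187.0))
(np.float64(186.0), np.float64(170.0)) (np.float64(185.0), np.float64(190.0))
```

Request:
move_arm([
  {"z": 2, "x": 0.1},
  {"z": 4, "x": 0.1},
  {"z": 6, "x": 0.1},
  {"z": 7.5, "x": 0.1},
  {"z": 9, "x": 0.1},
  {"z": 10, "x": 0.1},
  {"z": 10.5, "x": 0.1},
  {"z": 10.5, "x": 0.1},
])

```text
invalid input at $.motion[0]: expected keys x, y, z, yaw
```

Request:
move_arm([
  {"z": 0},
  {"z": 0},
  {"z": 0},
  {"z": 0},
  {"z": 0},
  {"z": 0},
  {"z": 0},
  {"z": 0},
], gripper=-1)

```text
invalid input at $.motion[0]: expected keys x, y, z, yaw
```

Request:
move_arm([
  {"x": 0.1, "y": 0, "z": 2, "yaw": 0},
  {"x": 0.1, "y": 0, "z": 4, "yaw": 0},
  {"x": 0.1, "y": 0, "z": 6, "yaw": 0},
  {"x": 0.1, "y": 0, "z": 7.5, "yaw": 0},
  {"x": 0.1, "y": 0, "z": 9, "yaw": 0},
  {"x": 0.1, "y": 0, "z": 10, "yaw": 0},
  {"x": 0.1, "y": 0, "z": 10.5, "yaw": 0},
  {"x": 0.1, "y": 0, "z": 10.5, "yaw": 0},
])

```text
clock: 3.85
eef_pos: [0.4659, 0.0331, 0.0963]
tool_rot: [0.683, 0.731, -0.0, -0.0]
ft_force: [-0.2, 0.0, -0.3]
grip_width: 0.0851
grasp_force: 0.0
```

Request:
move_arm([
  {"x": 0, "y": 0, "z": 0, "yaw": 0},
  {"x": 0, "y": 0, "z": 0, "yaw": 0},
  {"x": 0, "y": 0, "z": 0, "yaw": 0},
  {"x": 0, "y": 0, "z": 0, "yaw": 0},
  {"x": 0, "y": 0, "z": 0, "yaw": 0},
  {"x": 0, "y": 0, "z": 0, "yaw": 0},
  {"x": 0, "y": 0, "z": 0, "yaw": 0},
  {"x": 0, "y": 0, "z": 0, "yaw": 0},
], gripper=-1)

```text
clock: 4.85
eef_pos: [0.4647, 0.0334, 0.0968]
tool_rot: [0.683, 0.731, -0.001, -0.001]
ft_force: [-5.4, 0.5, 6.9]
grip_width: 0.0286
grasp_force: 58.7
```

```bash
python3 - <<'E'
from h import *
o=bot.get_obs();print(o["clock"],o["eef_pos"].round(4),o["ft_force"].round(2),o["ft_torque"].round(2),o["grip_width"],o["grasp_force"])
cv2.imwrite("pics/p2.png",cv2.resize(bot.camera("side")[190:290,250:350],(500,500),interpolation=cv2.INTER_CUBIC))
E
```

```text
4.85 [0.4647 0.0334 0.0968] [-5.44  0.53  6.88] [-0.1   0.89  0.  ] 0.028604088579977583 58.686758279800415
```

View pics/p2.png

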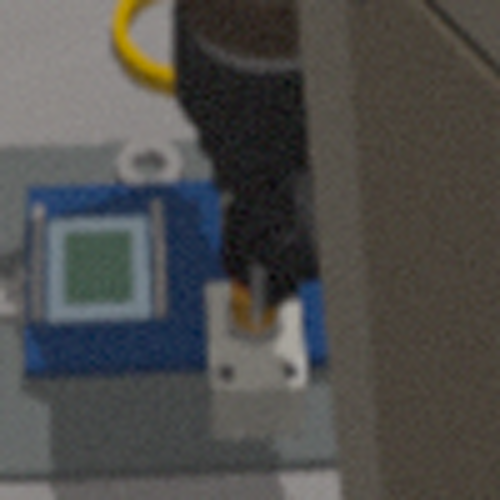

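The fingers hold the knob: the opening is 28.6 mm, with 59 N on the pads. I'll centre by easing 1.2 mm and lift 9 mm, which is below the lowest possible top.

Request:
move_arm([
  {"x": 0, "y": -0.06, "z": -0.1, "yaw": 0},
  {"x": 0, "y": -0.12, "z": -0.2, "yaw": 0},
  {"x": 0, "y": -0.12, "z": -0.3, "yaw": 0},
  {"x": 0, "y": -0.12, "z": -0.4, "yaw": 0},
  {"x": 0, "y": -0.12, "z": -0.5, "yaw": 0},
  {"x": 0, "y": -0.12, "z": -0.6, "yaw": 0},
  {"x": 0, "y": -0.12, "z": -0.7, "yaw": 0},
  {"x": 0, "y": -0.12, "z": -0.8, "yaw": 0},
  {"x": 0, "y": -0.12, "z": -0.9, "yaw": 0},
  {"x": 0, "y": -0.12, "z": -1.0, "yaw": 0},
  {"x": 0, "y": -0.12, "z": -1.0, "yaw": 0},
])

```text
clock: 6.28
eef_pos: [0.4646, 0.0334, 0.1063]
tool_rot: [0.683, 0.731, -0.0, -0.0]
ft_force: [-0.8, 0.4, -8.7]
grip_width: 0.0286
grasp_force: 59.7
```

Request:
move_arm([
  {"x": 0, "y": 0, "z": -0.05, "yaw": 0},
  {"x": 0, "y": 0, "z": -0.1, "yaw": 0},
  {"x": 0, "y": 0, "z": -0.1, "yaw": 0},
])

```text
clock: 6.65
eef_pos: [0.4646, 0.0333, 0.1072]
tool_rot: [0.683, 0.731, -0.0, -0.0]
ft_force: [-1.5, 0.7, -9.6]
grip_width: 0.0286
grasp_force: 59.7
```

Request:
move_arm([
  {"x": 0, "y": 0, "z": -0.05, "yaw": 0},
  {"x": 0, "y": 0, "z": -0.1, "yaw": 0},
  {"x": 0, "y": 0, "z": -0.1, "yaw": 0},
])

```text
clock: 7.02
eef_pos: [0.4646, 0.0333, 0.1083]
tool_rot: [0.683, 0.731, -0.0, -0.0]
ft_force: [-2.3, -0.1, -10.0]
grip_width: 0.0285
grasp_force: 59.7
```

Request:
move_arm([
  {"x": 0, "y": 0, "z": -0.05, "yaw": 0},
  {"x": 0, "y": 0, "z": -0.1, "yaw": 0},
  {"x": 0, "y": 0, "z": -0.1, "yaw": 0},
])

```text
clock: 7.4
eef_pos: [0.4646, 0.0333, 0.1093]
tool_rot: [0.683, 0.731, -0.0, -0.0]
ft_force: [-2.8, 0.0, -9.8]
grip_width: 0.0279
grasp_force: 59.7
```

```bash
python3 - <<'E'
from h import *
o=bot.get_obs();print(o["ft_torque"].round(2),o["grip_width"],o["ft_force"].round(2))
a=cv2.imread("pics/p2.png");b=cv2.resize(bot.camera("side")[190:290,250:350],(500,500),interpolation=cv2.INTER_CUBIC)
c=np.hstack([x[200:400,150:350] for x in(a,b)]);cv2.imwrite("pics/p3.png",cv2.resize(c,(800,400)))
E
```

```text
[0.14 0.34 0.04] 0.02790950107193074 [-2.84  0.01 -9.78]
```

View pics/p3.png

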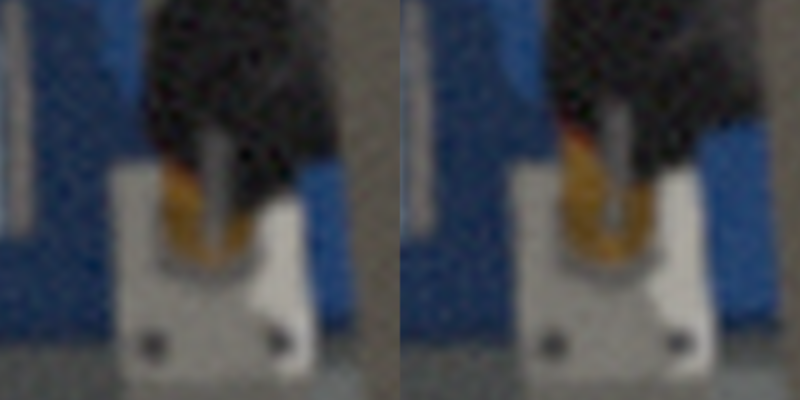

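The red ring at the knob's foot (crop row 165 → 125) has risen with the fingers, so the grip is not slipping. I'll go on feeling for the top.

Request:
move_arm([
  {"x": 0, "y": -0.03, "z": -0.05, "yaw": 0},
  {"x": 0, "y": -0.05, "z": -0.1, "yaw": 0},
  {"x": 0, "y": -0.05, "z": -0.1, "yaw": 0},
])

```text
clock: 7.82
eef_pos: [0.4645, 0.0333, 0.1104]
tool_rot: [0.683, 0.731, 0.0, 0.0]
ft_force: [-0.7, 0.4, -9.7]
grip_width: 0.0287
grasp_force: 59.7
```

Request:
move_arm([
  {"x": 0, "y": 0, "z": -0.05, "yaw": 0},
  {"x": 0, "y": 0, "z": -0.1, "yaw": 0},
  {"x": 0, "y": 0, "z": -0.1, "yaw": 0},
])

```text
clock: 8.2
eef_pos: [0.4645, 0.0333, 0.1114]
tool_rot: [0.683, 0.731, 0.0, 0.0]
ft_force: [-1.7, 1.4, -9.3]
grip_width: 0.0285
grasp_force: 59.8
```

Request:
move_arm([
  {"x": 0, "y": 0, "z": -0.05, "yaw": 0},
  {"x": 0, "y": 0, "z": -0.1, "yaw": 0},
  {"x": 0, "y": 0, "z": -0.1, "yaw": 0},
])

```text
clock: 8.57
eef_pos: [0.4645, 0.0333, 0.1124]
tool_rot: [0.683, 0.731, 0.0, 0.0]
ft_force: [-0.8, 0.7, -11.2]
grip_width: 0.0286
grasp_force: 59.8
```

Request:
move_arm([
  {"x": 0, "y": -0.03, "z": -0.05, "yaw": 0},
  {"x": 0, "y": -0.03, "z": -0.1, "yaw": 0},
  {"x": 0, "y": -0.03, "z": -0.1, "yaw": 0},
])

```text
clock: 8.95
eef_pos: [0.4645, 0.0333, 0.1135]
tool_rot: [0.683, 0.731, 0.0, 0.0]
ft_force: [0.9, 1.6, -9.6]
grip_width: 0.0285
grasp_force: 59.8
```

Request:
move_arm([
  {"x": 0, "y": 0, "z": -0.05, "yaw": 0},
  {"x": 0, "y": 0, "z": -0.1, "yaw": 0},
  {"x": 0, "y": 0, "z": -0.1, "yaw": 0},
])

```text
clock: 9.32
eef_pos: [0.4644, 0.0333, 0.1141]
tool_rot: [0.683, 0.731, 0.0, 0.0]
ft_force: [3.7, 1.4, -14.4]
grip_width: 0.0283
grasp_force: 60.2
```

The top is met: the force rose from 9.6 to 14.4 N while the tool rose only 0.6 mm, so the top is at a lift of about 17.3 mm. I'll back down 1 mm and begin the twist.

Request:
move_arm([
  {"x": 0, "y": 0.02, "z": 0.14, "yaw": 0},
  {"x": 0, "y": 0.04, "z": 0.14, "yaw": 0},
  {"x": 0, "y": 0.04, "z": 0.14, "yaw": 3},
  {"x": 0, "y": 0.04, "z": 0.14, "yaw": 6},
  {"x": 0, "y": 0.04, "z": 0.14, "yaw": 9},
  {"x": 0, "y": 0.04, "z": 0.14, "yaw": 12},
  {"x": 0, "y": 0.04, "z": 0.14, "yaw": 15},
  {"x": 0, "y": 0.04, "z": 0.14, "yaw": 15},
])

```text
clock: 10.32
eef_pos: [0.464, 0.0333, 0.1129]
tool_rot: [0.772, 0.636, -0.0, -0.0]
ft_force: [1.8, 0.9, -10.8]
grip_width: 0.0283
grasp_force: 60.5
```

```bash
python3 - <<'E'
from h import *
o=bot.get_obs();print(o["joint_pos"].round(3),o["ft_torque"].round(3),o["ft_force"].round(2),o["eef_pos"].round(4))
E
```

```text
[ 0.072  0.263 -0.291  1.017 -0.     1.836] [ 0.114 -0.314  0.014] [  1.8    0.9  -10.82] [0.464  0.0333 0.1129]
```

It turns freely (0.014 N m). I'll turn it the remaining 55°.

Request:
move_arm([
  {"x": 0, "y": 0, "z": 0, "yaw": 5},
  {"x": 0, "y": 0, "z": 0, "yaw": 10},
  {"x": 0, "y": 0, "z": 0, "yaw": 15},
  {"x": 0, "y": 0, "z": 0, "yaw": 20},
  {"x": 0, "y": 0, "z": 0, "yaw": 25},
  {"x": 0, "y": 0, "z": 0, "yaw": 30},
  {"x": 0, "y": 0, "z": 0, "yaw": 35},
  {"x": 0, "y": 0, "z": 0, "yaw": 40},
  {"x": 0, "y": 0, "z": 0, "yaw": 44},
  {"x": 0, "y": 0, "z": 0, "yaw": 48},
  {"x": 0, "y": 0, "z": 0, "yaw": 52},
  {"x": 0, "y": 0, "z": 0, "yaw": 55},
  {"x": 0, "y": 0, "z": 0, "yaw": 55},
  {"x": 0, "y": 0, "z": 0, "yaw": 55},
])

```text
clock: 12.08
eef_pos: [0.4627, 0.0339, 0.1123]
tool_rot: [0.978, 0.208, -0.002, -0.001]
ft_force: [-3.7, 4.1, -10.2]
grip_width: 0.0283
grasp_force: 60.8
```

```bash
python3 - <<'E'
from h import *
o=bot.get_obs();print(o["joint_pos"].round(3),o["ft_torque"].round(3),o["ft_force"].round(2),o["eef_pos"].round(4))
E
```

```text
[ 7.200e-02  2.640e-01 -2.920e-01  1.019e+00  2.000e-03  2.795e+00] [ 0.805  0.62  -0.016] [ -3.71   4.1  -10.23] [0.4627 0.0339 0.1123]
```

Request:
move_arm([
  {"x": 0, "y": -0.06, "z": 0.05, "yaw": 0},
  {"x": 0, "y": -0.12, "z": 0.1, "yaw": 0},
  {"x": 0, "y": -0.12, "z": 0.15, "yaw": 0},
  {"x": 0, "y": -0.12, "z": 0.2, "yaw": 0},
  {"x": 0, "y": -0.12, "z": 0.25, "yaw": 0},
  {"x": 0, "y": -0.12, "z": 0.3, "yaw": 0},
  {"x": 0, "y": -0.12, "z": 0.34, "yaw": 0},
  {"x": 0, "y": -0.12, "z": 0.34, "yaw": 0},
])

```text
clock: 13.08
eef_pos: [0.4628, 0.034, 0.1091]
tool_rot: [0.978, 0.207, -0.001, 0.0]
ft_force: [-5.0, 1.1, -9.7]
grip_width: 0.0283
grasp_force: 60.9
```

```bash
python3 - <<'E'
from h import *
o=bot.get_obs();print(o["ft_torque"].round(3),o["ft_force"].round(2),o["eef_pos"].round(4))
E
```

```text
[ 0.11   1.048 -0.012] [-4.99  1.14 -9.67] [0.4628 0.034  0.1091]
```

Request:
move_arm([
  {"x": 0, "y": 0, "z": 0.04, "yaw": 0},
  {"x": 0, "y": 0, "z": 0.08, "yaw": 0},
  {"x": 0, "y": 0, "z": 0.08, "yaw": 0},
])

```text
clock: 13.45
eef_pos: [0.4628, 0.0341, 0.1084]
tool_rot: [0.978, 0.207, -0.001, 0.0]
ft_force: [-5.0, 1.5, -10.2]
grip_width: 0.0287
grasp_force: 60.9
```

Request:
move_arm([
  {"x": 0, "y": 0, "z": 0.04, "yaw": 0},
  {"x": 0, "y": 0, "z": 0.06, "yaw": 0},
  {"x": 0, "y": 0, "z": 0.06, "yaw": 0},
])

```text
clock: 13.82
eef_pos: [0.4628, 0.0341, 0.1081]
tool_rot: [0.978, 0.207, -0.001, 0.0]
ft_force: [-5.3, 1.6, -6.8]
grip_width: 0.0288
grasp_force: 61.1
```

The pin is touching the bottom of the rest notch: the load fell from 10.2 to 6.8 N. I'll ease down 0.4 mm more, then open.

Request:
move_arm([
  {"x": 0, "y": 0, "z": 0.04, "yaw": 0},
  {"x": 0, "y": 0, "z": 0.04, "yaw": 0},
])

```text
clock: 14.08
eef_pos: [0.4629, 0.0341, 0.108]
tool_rot: [0.978, 0.207, -0.001, 0.0]
ft_force: [-6.8, 1.9, -3.9]
grip_width: 0.0283
grasp_force: 61.4
```

Request:
move_arm([
  {"x": 0, "y": 0, "z": 0, "yaw": 0},
  {"x": 0, "y": 0, "z": 0, "yaw": 0},
  {"x": 0, "y": 0, "z": 0, "yaw": 0},
  {"x": 0, "y": 0, "z": 0, "yaw": 0},
  {"x": 0, "y": 0, "z": 0, "yaw": 0},
], gripper=0.6)

```text
clock: 14.7
eef_pos: [0.4642, 0.0344, 0.1079]
tool_rot: [0.978, 0.207, 0.0, 0.0]
ft_force: [0.2, -0.8, -1.0]
grip_width: 0.0687
grasp_force: 0.0
```

Request:
move_arm([
  {"x": 0, "y": 0, "z": -1, "yaw": 0},
  {"x": 0, "y": 0, "z": -3, "yaw": 0},
  {"x": 0, "y": 0, "z": -5, "yaw": 0},
  {"x": 0, "y": 0, "z": -7, "yaw": 0},
  {"x": 0, "y": 0, "z": -9, "yaw": 0},
  {"x": 0, "y": 0, "z": -9, "yaw": 0},
])

```text
clock: 15.45
eef_pos: [0.4654, 0.0345, 0.1997]
tool_rot: [0.978, 0.207, 0.002, 0.0]
ft_force: [0.1, -0.5, -0.4]
grip_width: 0.0684
grasp_force: 0.0
```

```bash
python3 - <<'E'
from h import *
o=bot.get_obs();print(o["clock"],o["joint_pos"].round(3),o["eef_pos"].round(4),o["ft_force"].round(2))
cv2.imwrite("pics/p4.png",cv2.resize(bot.camera("side")[180:300,240:360],(600,600),interpolation=cv2.INTER_CUBIC))
E
```

```text
15.45 [ 0.074  0.188 -0.145  1.233 -0.     2.798] [0.4654 0.0345 0.1997] [ 0.13 -0.46 -0.41]
```

View pics/p4.png

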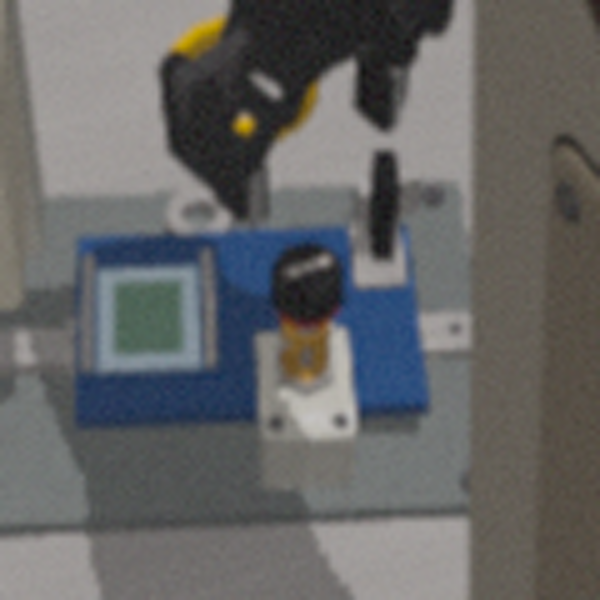

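The knob now stands up with its bar turned to about 70° (crop (310,265)), and the gripper is clear. Next I'll shut the fingers and go behind the grip, seen at (385,165), with tool x along the push direction.

Request:
move_arm([
  {"x": 0.2, "y": 1.8, "z": 0, "yaw": -7},
  {"x": 0.4, "y": 3.6, "z": 0, "yaw": -14},
  {"x": 0.6, "y": 5.4, "z": 0, "yaw": -21},
  {"x": 0.8, "y": 7.2, "z": 0, "yaw": -28},
  {"x": 1, "y": 9, "z": 0, "yaw": -35},
  {"x": 1.2, "y": 10.8, "z": 0, "yaw": -43},
  {"x": 1.3, "y": 12.1, "z": 0, "yaw": -51},
  {"x": 1.3, "y": 12.1, "z": 0, "yaw": -51},
  {"x": 1.3, "y": 12.1, "z": 0, "yaw": -51},
], gripper=-1)

```text
clock: 16.62
eef_pos: [0.5242, -0.0706, 0.1969]
tool_rot: [0.794, 0.607, -0.001, -0.001]
ft_force: [-0.0, 0.3, 0.6]
grip_width: 0.0001
grasp_force: 0.0
```

Request:
move_arm([
  {"x": 0, "y": 0, "z": 2, "yaw": 0},
  {"x": 0, "y": 0, "z": 4.5, "yaw": 0},
  {"x": 0, "y": 0, "z": 7, "yaw": 0},
  {"x": 0, "y": 0, "z": 9, "yaw": 0},
  {"x": 0, "y": 0, "z": 10.5, "yaw": 0},
  {"x": 0, "y": 0, "z": 11.5, "yaw": 0},
  {"x": 0, "y": 0, "z": 12, "yaw": 0},
  {"x": 0, "y": 0, "z": 12, "yaw": 0},
])

```text
clock: 17.62
eef_pos: [0.5249, -0.0709, 0.0778]
tool_rot: [0.794, 0.608, 0.0, 0.0]
ft_force: [0.5, -0.5, -0.7]
grip_width: 0.0002
grasp_force: 0.0
```

```bash
python3 - <<'E'
from h import *
o=bot.get_obs();print(o["clock"],o["joint_pos"].round(3),o["tool_rot"].round(3))
cv2.imwrite("pics/p5.png",cv2.resize(bot.camera("side")[180:300,250:370],(600,600),interpolation=cv2.INTER_CUBIC))
E
```

```text
17.625 [-0.134  0.415 -0.17   0.986 -0.     1.7  ] [0.794 0.608 0.    0.   ]
```

View pics/p5.png

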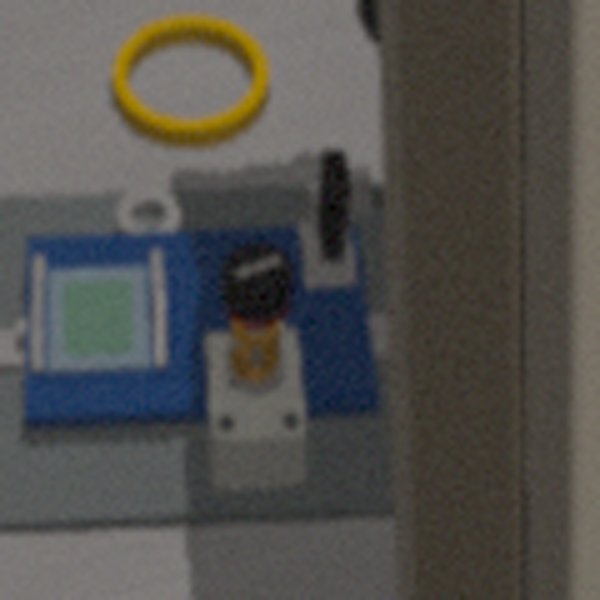

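The carriage is still at its start, with the grip at (333,205) in the crop. The arm link hides the fingers. I'll approach and make first contact.

Request:
move_arm([
  {"x": 0.5, "y": 0, "z": 0, "yaw": 0},
  {"x": 1, "y": 0, "z": 0, "yaw": 0},
  {"x": 1.4, "y": 0, "z": 0, "yaw": 0},
  {"x": 1.7, "y": 0, "z": 0, "yaw": 0},
  {"x": 2, "y": 0, "z": 0, "yaw": 0},
  {"x": 2.2, "y": 0, "z": 0, "yaw": 0},
  {"x": 2.4, "y": 0, "z": 0, "yaw": 0},
  {"x": 2.6, "y": 0, "z": 0, "yaw": 0},
  {"x": 2.8, "y": 0, "z": 0, "yaw": 0},
  {"x": 3, "y": 0, "z": 0, "yaw": 0},
  {"x": 3.2, "y": 0, "z": 0, "yaw": 0},
  {"x": 3.4, "y": 0, "z": 0, "yaw": 0},
])

```text
clock: 19.18
eef_pos: [0.5337, -0.0381, 0.0777]
tool_rot: [0.794, 0.608, -0.0, 0.0]
ft_force: [0.1, -1.6, -0.8]
grip_width: -0.0001
grasp_force: 0.8
```

```bash
python3 - <<'E'
from h import *
o=bot.get_obs();print(o["ft_torque"].round(3),o["ft_force"].round(2),np.dot(o["ft_force"],[.259,.966,0]))
cv2.imwrite("pics/p6.png",cv2.resize(bot.camera("side")[180:300,250:370],(600,600),interpolation=cv2.INTER_CUBIC))
E
```

```text
[-0.291  0.1   -0.012] [ 0.08 -1.63 -0.8 ] -1.5530720425879674
```

View pics/p6.png

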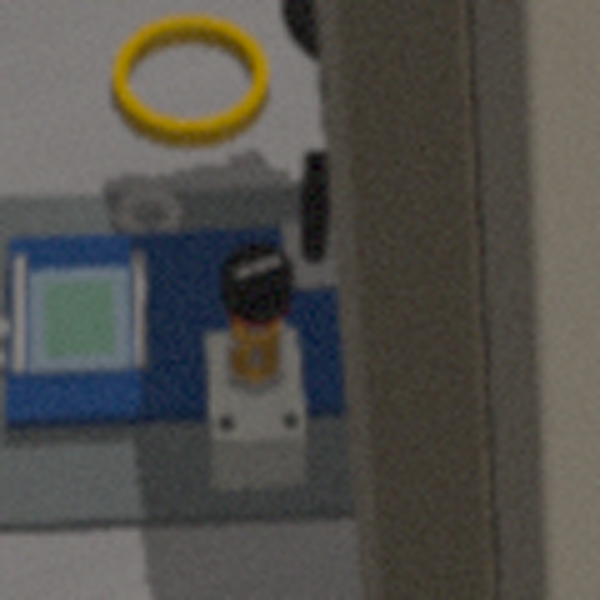

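The carriage slid about 10 mm under 1.6 N, so the lock is free. I'll go on to roughly 60 mm of travel, short of the earliest stop at 70 mm.

Request:
move_arm([
  {"x": 0.3, "y": 0, "z": 0, "yaw": 0},
  {"x": 0.6, "y": 0, "z": 0, "yaw": 0},
  {"x": 0.9, "y": 0, "z": 0, "yaw": 0},
  {"x": 1.2, "y": 0, "z": 0, "yaw": 0},
  {"x": 1.5, "y": 0, "z": 0, "yaw": 0},
  {"x": 1.8, "y": 0, "z": 0, "yaw": 0},
  {"x": 2.1, "y": 0, "z": 0, "yaw": 0},
  {"x": 2.4, "y": 0, "z": 0, "yaw": 0},
  {"x": 2.7, "y": 0, "z": 0, "yaw": 0},
  {"x": 3, "y": 0, "z": 0, "yaw": 0},
  {"x": 3.3, "y": 0, "z": 0, "yaw": 0},
  {"x": 3.6, "y": 0, "z": 0, "yaw": 0},
  {"x": 3.9, "y": 0, "z": 0, "yaw": 0},
  {"x": 4.2, "y": 0, "z": 0, "yaw": 0},
  {"x": 4.5, "y": 0, "z": 0, "yaw": 0},
  {"x": 4.8, "y": 0, "z": 0, "yaw": 0},
])

```text
clock: 21.22
eef_pos: [0.5463, 0.0084, 0.0777]
tool_rot: [0.794, 0.608, -0.0, 0.0]
ft_force: [0.9, -1.6, -0.2]
grip_width: -0.0004
grasp_force: 0.8
```

```bash
python3 - <<'E'
from h import *
o=bot.get_obs();print(o["ft_force"].round(2),o["joint_pos"].round(3))
im=bot.camera("side");bot.camera("top")
cv2.imwrite("pics/p7.png",cv2.resize(im[150:290,180:340],(800,700))[:600])
E
```

```text
[ 0.87 -1.55 -0.23] [ 0.015  0.444 -0.123  1.004 -0.     1.85 ]
```

View pics/p7.png

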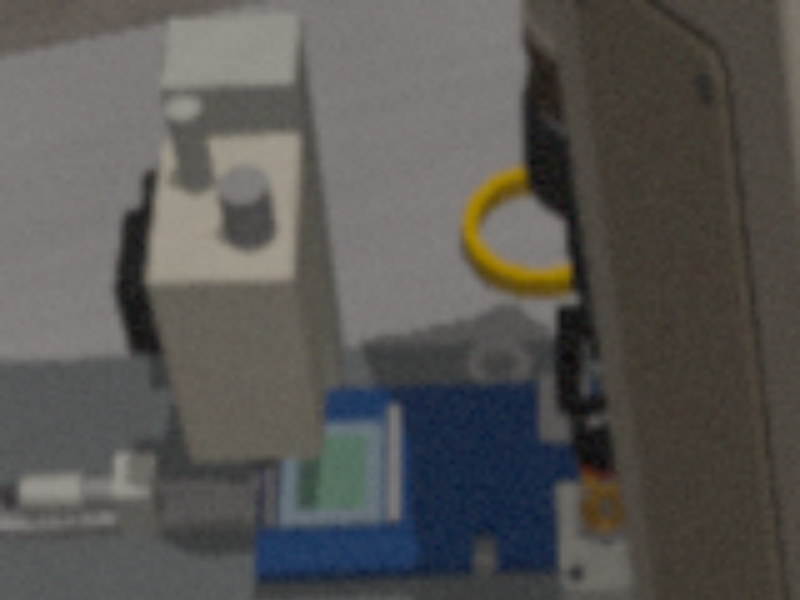

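The carriage plate's front edge is now under the microscope head, the fingers are behind the grip at (575,360), and the arm is well clear of the microscope. From here I go in small steps, feeling for the stop.

Request:
move_arm([
  {"x": 0.2, "y": 0, "z": 0, "yaw": 0},
  {"x": 0.4, "y": 0, "z": 0, "yaw": 0},
  {"x": 0.6, "y": 0, "z": 0, "yaw": 0},
  {"x": 0.8, "y": 0, "z": 0, "yaw": 0},
])

```text
clock: 21.82
eef_pos: [0.5483, 0.0161, 0.0778]
tool_rot: [0.794, 0.608, -0.0, -0.0]
ft_force: [-0.4, -0.9, 0.5]
grip_width: 0.0001
grasp_force: 0.8
```

Request:
move_arm([
  {"x": 0.15, "y": 0, "z": 0, "yaw": 0},
  {"x": 0.3, "y": 0, "z": 0, "yaw": 0},
])

```text
clock: 22.08
eef_pos: [0.5491, 0.019, 0.0778]
tool_rot: [0.794, 0.608, 0.0, -0.0]
ft_force: [-1.2, -0.9, 1.7]
grip_width: 0.0002
grasp_force: 0.8
```

Request:
move_arm([
  {"x": 0.15, "y": 0, "z": 0, "yaw": 0},
  {"x": 0.3, "y": 0, "z": 0, "yaw": 0},
])

```text
clock: 22.32
eef_pos: [0.5498, 0.0218, 0.0777]
tool_rot: [0.794, 0.608, -0.0, -0.0]
ft_force: [0.0, -0.6, 1.4]
grip_width: 0.0001
grasp_force: 0.8
```

Request:
move_arm([
  {"x": 0.15, "y": 0, "z": 0, "yaw": 0},
  {"x": 0.3, "y": 0, "z": 0, "yaw": 0},
])

```text
clock: 22.58
eef_pos: [0.5507, 0.0247, 0.0777]
tool_rot: [0.794, 0.608, 0.0, -0.0]
ft_force: [-1.4, -1.1, 1.8]
grip_width: 0.0001
grasp_force: 0.8
```

Request:
move_arm([
  {"x": 0.15, "y": 0, "z": 0, "yaw": 0},
  {"x": 0.3, "y": 0, "z": 0, "yaw": 0},
])

```text
clock: 22.82
eef_pos: [0.5512, 0.0267, 0.0777]
tool_rot: [0.794, 0.608, -0.001, 0.001]
ft_force: [-2.4, -6.2, 2.3]
grip_width: -0.0001
grasp_force: 3.3
```

The force jumped to about 6.6 N at roughly 77 mm of travel, which should be the stop. I'll confirm with a 0.7 mm nudge and a hold.

Request:
move_arm([
  {"x": 0.07, "y": 0, "z": 0, "yaw": 0},
  {"x": 0.07, "y": 0, "z": 0, "yaw": 0},
  {"x": 0.07, "y": 0, "z": 0, "yaw": 0},
])

```text
clock: 23.2
eef_pos: [0.5512, 0.0267, 0.0777]
tool_rot: [0.794, 0.608, -0.001, 0.001]
ft_force: [-2.0, -6.8, 2.7]
grip_width: 0.0002
grasp_force: 3.1
```

It's a hard stop: the position held while I pressed, at about 7 N. I'll retreat and look.

Request:
move_arm([
  {"x": -0.2, "y": 0, "z": 0, "yaw": 0},
  {"x": -0.6, "y": 0, "z": 0, "yaw": 0},
  {"x": -1.4, "y": 0, "z": 0, "yaw": 0},
  {"x": -2.4, "y": 0, "z": 0, "yaw": 0},
  {"x": -3.4, "y": 0, "z": -1, "yaw": 0},
  {"x": -4, "y": 0, "z": -3, "yaw": 0},
  {"x": -4.5, "y": 0, "z": -6, "yaw": 0},
  {"x": -6, "y": 0, "z": -9, "yaw": 0},
  {"x": -9, "y": 0, "z": -12, "yaw": 0},
  {"x": -13, "y": 0, "z": -13, "yaw": 0},
  {"x": -17, "y": 0, "z": -13, "yaw": 0},
  {"x": -21, "y": 0, "z": -13, "yaw": 0},
  {"x": -25, "y": 0, "z": -13, "yaw": 0},
  {"x": -25, "y": 0, "z": -13, "yaw": 0},
  {"x": -25, "y": 0, "z": -13, "yaw": 0},
])

```text
clock: 25.08
eef_pos: [0.4863, -0.2134, 0.2082]
tool_rot: [0.794, 0.608, 0.0, 0.0]
ft_force: [0.8, 0.7, -0.6]
grip_width: -0.0004
grasp_force: 0.0
```

```bash
python3 - <<'E'
from h import *
o=bot.get_obs();print(o["clock"],o["eef_pos"].round(3),o["ft_force"].round(2))
s=bot.camera("side")[180:300,190:350];t=bot.camera("top")[180:270,200:320]
cv2.imwrite("pics/p8.png",np.vstack([cv2.resize(s,(400,300),interpolation=cv2.INTER_CUBIC),cv2.resize(t,(400,300),interpolation=cv2.INTER_CUBIC)]))
E
```

```text
25.075 [ 0.486 -0.213  0.208] [ 0.79  0.72 -0.63]
```

View pics/p8.png

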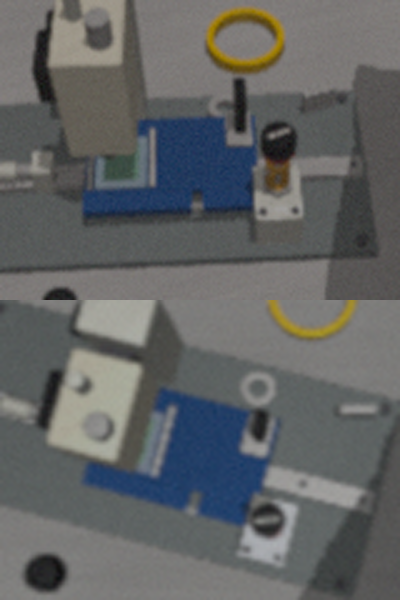

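The knob is parked up with its bar turned, in both views. The carriage sits advanced under the microscope with its grip at (240,105) in the side crop, and the ring, block and loupe haven't moved. Handing in.

```bash
python3 -c "
from workcell import bot
print(bot.job_done())"
```

```text
the job is handed in; nothing more can be done
None
```

The job is handed in at about 25 s on the clock: the knob stays up by itself in the rest notch, and the carriage was pushed to a hard stop at about 77 mm, taken to be the micrometer (its contact was hidden from the cameras), with about 7 N at the gripper and about 5 N measured on the cross pin.

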